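# Push the head-plate tray into the UV curing box and start the cure

### The arm

A 7-joint arm with a two-finger parallel gripper is mounted at the origin on a cart in front of the work surface, level with it; the furniture and walls round the work are solid. World frame = base frame: x ahead of the robot, y to its left, z up, the work surface at z = 0. Lengths are in m, angles in rad, forces in N, time in s.
With the tool pointing down it reaches from about 0.425 to 0.95 m from the base axis. Payload 4.7 kg.
Tool frame: the origin (TCP) lies between the finger pads; the fingertips stand 25 mm ahead of it and the grasp point (between the pads) lies 6 mm ahead of it; z points along the fingers, y is the line along which they close (so a half turn about z gives the same grasp; the last joint's range is limited). The gripper opens to 85 mm and grips with 20 to 120 N. Pads are 22 mm wide; open, the fingers measure 114 mm over their backs; the gripper's body (76 mm by 85 mm) begins 54 mm behind the grasp point. The pads swing forward as they close: fully open they stand 13 mm farther back than shut.
Start: joints at [1.133, 0.469, -0.049, 1.532, 0.024, 1.141, -0.082], TCP at [0.268, -0.619, 0.22] pointing down, gripper open.
Joint ranges: [-2.59, 2.59], [-0.33, 1.99], [-1.39, 1.29], [0.1, 2.45], [-1.04, 4.18], [0.21, 1.99], [-2.66, 2.66]. Speed limits (rad/s): [2.57, 2.57, 3.14, 3.14, 3.14, 3.14, 3.14].

### API

Orientations are given as a 3x3 rotation matrix whose columns are the frame's x, y, z axes.
In Python, from rig import * gives the robot as it stands. Calls block until the motion is done:
- movep(position, orientation): joint-space move of the TCP to a pose.
- move_l(position, attitude=None, feed=0.15, until_force=None): straight line of the TCP; attitude=None keeps the orientation; feed is the mean speed in m/s. With until_force (N) it stops when the force on the tool has changed by that much, and returns True; else False.
- move_joints(angles): joint-space move.
- command_gripper(opening, newtons=None): finger opening in m; newtons is the grip in N (None keeps the last); returns when the fingers have stopped.
- sleep(seconds).
- inverse_kinematics(position, orientation): joint angles nearest the present ones, or None.
- sense(): the state.
- camera(name): name is "side" or "top" or "wrist"; returns (picture, depth): 480x640x3 uint8, red, green, blue; 480x640 float32, m along the optical axis (not along the pixel's ray), 0 where there is no reading.
- camera_params(name): a dict with "K" (3x3 intrinsics, pixels), "dist" ([k1, k2, p1, p2, k3] as OpenCV has them; the pictures are not rectified), "position" and "rotation" of the camera in the world; the wrist camera has in their place "tool_from_camera" (4x4, takes a point from camera to tool coordinates, whose origin is the TCP and whose axes are the flange's). Camera axes: x right, y down, z forward; pixel columns grow to the right and rows downward; lengths in m; the calibration is good to about 2 mm. A picture is of the moment at which its call begins: read the wrist's pose just before it. camera_params takes no time and is no camera call.
A pose or a line that the arm cannot do raises Unreachable and nothing moves.
- finish_job(): hands the job in; it is judged then, once.
The state is a dict: "time_s": time; "joint_pos": joint angles; "qd": joint speeds; "joint_efforts": joint torques, N m; "position": TCP position; "tcp_rot": TCP orientation; "wrist_force": force on the tool from outside, world axes, zero at the start; "ft_torque": the same for the moment, N m; "finger_gap": finger opening in m; "gripper_force": force on a finger pad.
Only numpy, scipy, OpenCV 4.12 (cv2) and the standard library are available. Lean on these libraries where they do the work, as an engineer would, in place of code of your own. Each camera call takes 0.05 s, during which the arm holds its last target. There are 200 camera calls.

### The job

The tray of glued head-plates stands ready on the infeed of the UV curing box. Using the push stick, and without touching the tray with the fingers, slide it gently in under the swing flap until it is fully home against the stop, then draw the stick back out and lay it on the bench, touching nothing of the box, so that the flap hangs shut. Only then start the cure: press the long start bar on the roof near its middle so that both ends go down evenly to the bottom, hold it for a second, and let it come up again.

Things in the scene. Friction and masses are not known exactly. Their poses are not given: they have to be found in the camera images.
- uv_box: UV curing box, fixed: white housing 136 wide (x) x 185 long (y) x 115 mm high, amber window in roof and -x side, on a steel bed plate (140 wide, top 14 mm above the bench) that reaches out 160 mm in front of the inlet. Origin on the bench under the middle of the inlet face; +y is the level feed direction into the box, z up. The bed spans y = -160 to 185 mm, the housing y = 0 to 185
- inlet (a point): middle of the inlet's sill, on the bed at y = 0; box axes. The inlet is 68 mm wide and reaches 46 mm above the bed. Two 12 mm high guide strips on the bed flare from 63 mm apart at the inlet to 116 mm apart at y = -155 mm; inside they run on parallel, 63 mm apart, up to the stop face at y = 122 mm
- home (a point): where the tray's middle lies when the tray is home against the stop: x = 0, y = 87 mm, z = 29 mm in the box's frame (the tray's rear face is then at y = 52 mm, behind the flap); same axes as the box
- flap (a joint): swing flap just inside the inlet (y = 11 mm), hinged at its top edge 50 mm above the bed; 0 rad = hangs shut, grows as it swings inward, to 1.4; it cannot swing outward. Its lower edge hangs 18 mm above the bed: the stick's bar and nose pass under it if kept low, the tray pushes it inward. Very light, falls shut by itself
- tray_middle (a point): middle of the tray, half-way up (15 mm above its underside); tray axes
- tray: open stainless tray 56 (x) x 70 (y) x 30 mm high, walls 3 mm, about 0.18 kg, two flat head-plates fixed in it; stands on the bed between the flared guides, rear (-y) face towards the free end of the bed. Origin at the centre of its underside; y along its long side, roughly the feed direction, z up
- push_stick: push stick: a flat aluminium bar 22 wide x 8 mm high along y with a cross nose 44 wide x 12 long x 9 mm high at its +y end and, at the other end, an upright black grip (see stick_grip) on a 40 x 72 mm foot. 0.15 kg. Stands on the bench. Origin on the underside below the grip's middle; the nose's flat front face is at y = 165 mm, the bar's tail at y = -36 mm
- stick_grip (a point): middle of the push stick's upright grip, 46 mm above the underside; the grip is 18 mm thick (x), 60 mm long (y) and reaches from 8 to 64 mm above the underside. Stick axes: the fingers close along x
- stick_nose (a point): middle of the front face of the nose, 165 mm ahead of the grip and 4.5 mm above the underside; stick axes
- bar_middle (a point): middle of the top face of the start bar, an aluminium bar 18 wide (x) x 166 mm long (y) x 10 mm high that stands over the roof of the box along its -x edge, its top face 138.5 mm above the bench when up; box axes
- start_bar (a joint): how far the start bar is pressed down at its middle: 0 = up, 0.006 m = at the bottom; sprung, needs about 1 N to start and 5 N at the bottom, and comes up by itself
- bar_seesaw (a joint): see-saw tilt of the start bar, rad: 0 = level, at most 0.05 either way (positive: +y end higher); it stays level when pressed at the middle and tilts about 0.011 for 10 N pressed 10 mm off the middle; the switch counts with the tilt under 0.02, the bar at least 4.5 mm down
Mind the look-alikes: they are no part of the job. Leave any turquoise look-alike of the tray alone.

How it is judged:
On the way, in this order (a step that is already met when the one before it is completed fails the run):
1. the tray is pushed in until it is home against the stop (y of tray_middle in the frame of uv_box above 0.083 m and angle between the y axis of tray and the y axis of uv_box, either way round below 0.12 rad), for 0.1 s.
2. the stick is drawn out and laid on the bench, touching nothing of the box, and the flap hangs shut behind the tray (y of tray_middle in the frame of uv_box above 0.082 m and value of joint flap below 0.08 rad and contact force between push_stick and uv_box below 0.1 N and contact force between push_stick and the fingers below 0.1 N and height (world z) of stick_grip below 0.058 m and linear speed of push_stick below 0.03 m/s), for 0.2 s.
3. the start bar is pressed down near its middle, both ends evenly (value of joint start_bar above 0.0045 m and value of joint bar_seesaw between -0.02 and 0.02 rad and y of tray_middle in the frame of uv_box above 0.082 m and value of joint flap below 0.08 rad), for 0.4 s.
At the end, for the whole second after the job is handed in: the tray stands flat inside the box, within 5 mm of the stop and square to within 0.12 rad; the flap hangs shut (under 0.08 rad); the push stick lies at rest on the bench, touching nothing of the box; the start bar has been pressed evenly and is up again (under 1.5 mm) (y of tray_middle in the frame of uv_box above 0.082 m and angle between the y axis of tray and the y axis of uv_box, either way round below 0.12 rad and angle between tray's own z axis and vertical below 0.05 rad and value of joint flap below 0.08 rad and value of joint start_bar below 0.0015 m and contact force between push_stick and uv_box below 0.1 N and height (world z) of stick_grip between 0 and 0.058 m and linear speed of each of push_stick, tray below 0.02 m/s).
It fails at once if the fingers or the arm touch the tray (contact force between any of the fingers, the arm and tray above 0.5 N).
It fails at once if the tray is shoved faster than 0.3 m/s (linear speed of tray above 0.3 m/s).
It fails at once if the tray is tipped (angle between tray's own z axis and vertical above 0.3 rad).
It fails at once if the start bar is pressed while the tray is not home or the flap is not shut (value of joint start_bar above 0.003 m and (y of tray_middle in the frame of uv_box below 0.08 m or value of joint flap above 0.12 rad)).
It also fails if it takes over 66 s, if anything falls off the work surface, if the arm or the gripper's body presses on something with over 40 N, if the wrist force passes 120 N, or if a joint passes its speed limit or range.

## Working session

There is one attempt and no reset: what is moved stays moved. The work goes in short steps, each a Python script; the robot and the scene stay as the last script left them, time stands still between calls to the robot, and variables do not carry over. Pictures are saved under pics/ and viewed, at most 10 in all, crops included, and the job is handed in when it is done.

```bash
mkdir -p pics; ls
python3 - <<'E'
from rig import *
import cv2,numpy as np
for n in ["top","side"]:
    im,d=camera(n); cv2.imwrite(f"pics/{n}0.png",im[:,:,::-1]); np.save(f"pics/{n}0.npy",d); p=camera_params(n); print(n,p)
print(camera_params("wrist")); s=sense(); print(s["position"],s["tcp_rot"],s["time_s"])
E
```

```text
pics
top {'K': array([[506.42601511,   0.        , 314.43004817],
       [  0.        , 506.42601511, 235.18680199],
       [  0.        ,   0.        ,   1.        ]]), 'dist': array([0.04089783, 0.        , 0.        , 0.        , 0.        ]), 'position': array([ 0.45132059, -0.09405893,  1.23652129]), 'rotation': array([[-0.00483956, -0.99315648,  0.11669097],
       [-0.99996318,  0.00397946, -0.00760253],
       [ 0.00708613, -0.11672347, -0.99313917]])}
side {'K': array([[503.33791212,   0.        , 319.86849366],
       [  0.        , 503.33791212, 234.04886384],
       [  0.        ,   0.        ,   1.        ]]), 'dist': array([-0.13083817,  0.        ,  0.        ,  0.        ,  0.        ]), 'position': array([0.5400831 , 0.81251145, 0.55409812]), 'rotation': array([[-0.99838297, -0.03176586,  0.04714215],
       [-0.05622128,  0.42917757, -0.90146868],
       [ 0.00840358, -0.90266137, -0.43026949]])}
{'K': array([[422.80842944,   0.        , 319.73992354],
       [  0.        , 422.80842944, 239.68247503],
       [  0.        ,   0.        ,   1.        ]]), 'dist': array([-0.08716692,  0.        ,  0.        ,  0.        ,  0.        ]), 'tool_from_camera': array([[-3.00335577e-05, -9.62122499e-01, -2.72617489e-01,
         6.88528389e-02],
       [ 9.99999859e-01, -1.73217412e-04,  5.01152057e-04,
        -7.41144454e-04],
       [-5.29391766e-04, -2.72617436e-01,  9.62122369e-01,
        -1.52771648e-01],
       [ 0.00000000e+00,  0.00000000e+00,  0.00000000e+00,
         1.00000000e+00]])}
[ 0.26813136 -0.61887009  0.21944975] [[ 9.17595448e-01  3.97514812e-01 -7.53834011e-04]
 [ 3.97515524e-01 -9.17594002e-01  1.62971732e-03]
 [-4.38767943e-05 -1.79508191e-03 -9.99998388e-01]] 0.1
```

View pics/top0.png

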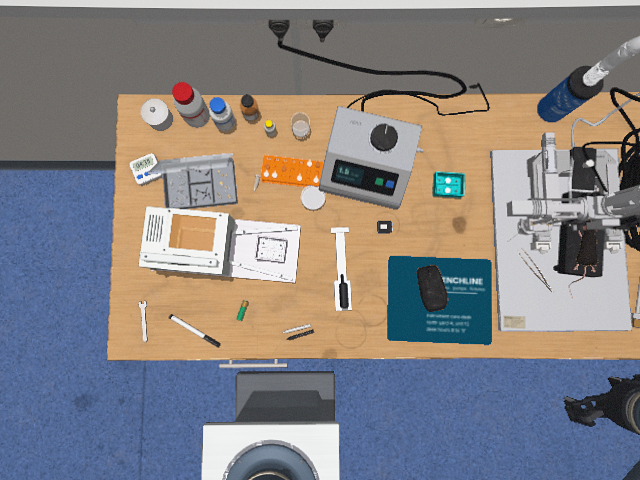

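View pics/side0.png

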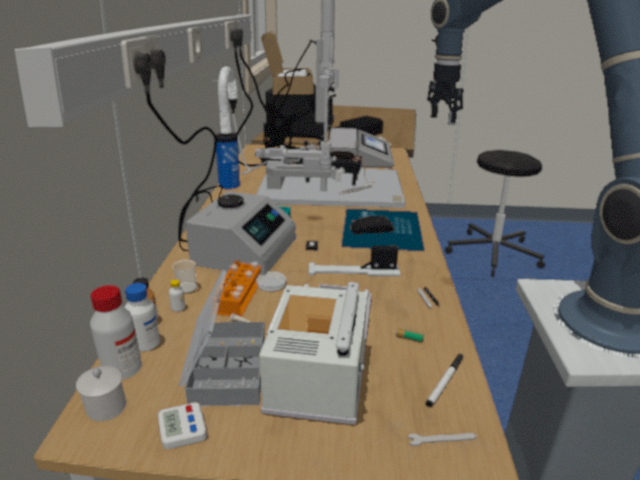

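Top view: white box at about (185,240), bed to (298,255), steel tray at (271,249); the push stick's nose at (340,230) and grip at (344,290). The look-alikes are the turquoise tray (449,184) and the grey divided tray (200,182). Neither is on the bed, so the steel tray at (271,249) is the one. The box feeds towards world +y. Next I check this in one close crop.

Run:
```python
import cv2
im=cv2.imread("pics/top0.png")[195:320,130:370]
cv2.imwrite("pics/crop1.png",cv2.resize(im,None,fx=3.3,fy=3.3,interpolation=cv2.INTER_CUBIC))
```

```text
(no output)
```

View pics/crop1.png

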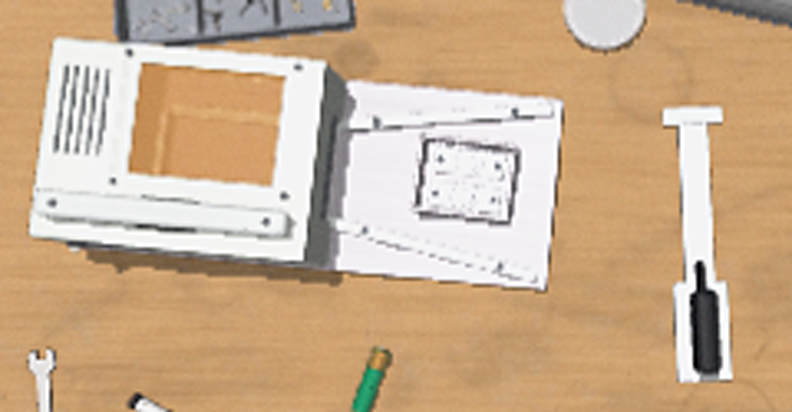

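The crop confirms it: the white-bright tray with two plates stands on the bed between the flared guides (crop 415-520,137-223), and the stick's black grip is at (706,325). Next come positions by ray-casting, then a close wrist view.

```bash
cat > h.py <<'E'
from rig import *
import cv2,numpy as np
def ray(n,uv,z,pose=None):
    p=camera_params(n)
    if n=="wrist":
        T=np.eye(4);T[:3,:3]=pose["tcp_rot"];T[:3,3]=pose["position"];T=T@p["tool_from_camera"];R,o=T[:3,:3],T[:3,3]
    else: R,o=p["rotation"],p["position"]
    uv=np.asarray(uv,float).reshape(-1,1,2)
    q=cv2.undistortPoints(uv,p["K"],p["dist"]).reshape(-1,2)
    d=np.c_[q,np.ones(len(q))]@R.T
    return o+d*((z-o[2])/d[:,2])[:,None]
def down(a): # tool z down, tool y (closing) along angle a
    y=np.array([np.cos(a),np.sin(a),0]);z=np.array([0,0,-1.]);return np.c_[np.cross(y,z),y,z]
E
python3 - <<'E'
from h import *
np.set_printoptions(precision=4,suppress=True)
c=lambda l:np.array(l)/3.3+[130,195]-.35
for k,l,z in [("bed",[(563,100),(548,290)],.014),("roof",[(57,38),(325,62),(305,262),(30,237)],.115),("tray",[(423,137),(520,150),(512,223),(415,212)],.044),("bar",[(33,203),(290,222)],.1385),
 ("nose",[(664,108),(722,108)],.009),("foot",[(678,380),(730,380)],.008),("grip",[(706,290),(706,368)],.064)]:
    print(k,ray("top",c(l),z)[:,:2].tolist())
E
```

```text
bed [[0.620201107566974, -0.06901221011632636], [0.48061476489517496, -0.05788567043939929]]
roof [[0.6497394479542211, 0.2704965499838209], [0.6328257485426702, 0.09004626451750271], [0.49769671933721815, 0.10129400434263501], [0.5154317772018492, 0.2837637623552975]]
tray [[0.5896432100313437, 0.030817237648205292], [0.5799754001215736, -0.038733281262717266], [0.5276122754668529, -0.0331104478340343], [0.5357940568566069, 0.0360620070526861]]
bar [[0.5362886120258836, 0.2747264720053538], [0.5229395164751669, 0.10744808239546826]]
nose [[0.6146192324949122, -0.1437341428321974], [0.6144490205263794, -0.18672536291078573]]
foot [[0.4152025867165331, -0.1521998415699106], [0.4150370481192143, -0.1900172592851576]]
grip [[0.47890976352989556, -0.16973830833882764], [0.42499795189044115, -0.169085328719585]]
```

Run:
```python
from h import *
np.set_printoptions(precision=3,suppress=True)
for a in [-1.543,1.599]:
  print(a,inverse_kinematics([.452,-.17,.052],down(a)))
for a in [-.085,-.085+np.pi]:
  for y in [-.25,-.02]: print(a,y,inverse_kinematics([.555,y,.068],down(a)))
movep([.50,-.17,.28],down(-1.543))
s=sense();im,d=camera("wrist");cv2.imwrite("pics/w1.png",im[:,:,::-1]);np.savez("pics/w1.npz",position=s["position"],tcp_rot=s["tcp_rot"])
movep([.55,.02,.3],down(-.085))
s=sense();im,d=camera("wrist");cv2.imwrite("pics/w2.png",im[:,:,::-1]);np.savez("pics/w2.npz",position=s["position"],tcp_rot=s["tcp_rot"])
print(s["time_s"],s["joint_pos"])
```

```text
-1.543 [ 0.434  0.4   -0.197  2.125  0.13   0.627 -1.396]
1.599 [ 0.82   0.483 -0.681  2.104  0.467  0.706  1.43 ]
-0.085 -0.25 [ 0.64   0.561 -0.389  1.816  0.28   0.819  0.027]
-0.085 -0.02 [ 0.386  0.522 -0.556  1.935  0.381  0.789 -0.468]
3.056592653589793 -0.25 [-0.365  0.82   1.107  1.875 -0.868  1.028 -2.106]
3.056592653589793 -0.02 [ 0.775  0.798 -1.182  1.916  0.864  1.057  2.269]
2.9583 [ 0.347  0.25  -0.557  1.701  0.14   1.231 -0.331]
```

View pics/w1.png

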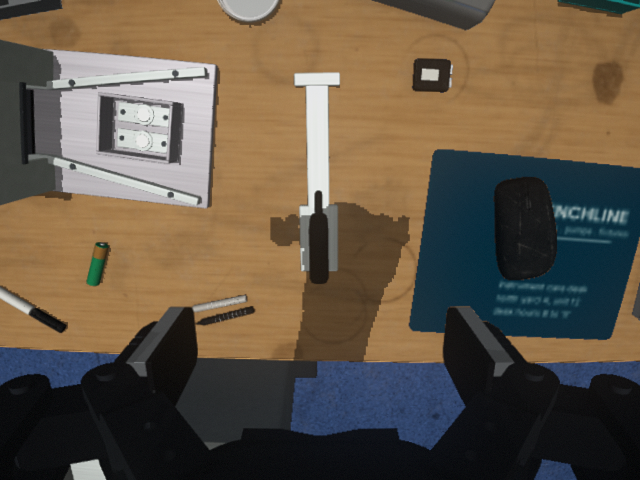

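View pics/w2.png

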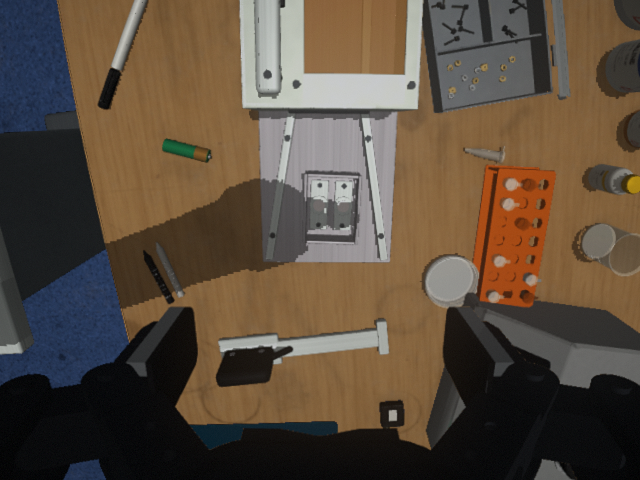

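w1 shows the stick: nose front edge at (295–340, 73), bar about (317,140), and the grip top from (319,191) to (319,283). w2 shows the bed's end edge from (264,262) to (391,262), the roof's front edge from (243,107) to (416,107), and the tray at (304–358,172–243).

Run:
```python
from h import *
np.set_printoptions(precision=4,suppress=True)
def show(f,l):
    s=np.load(f)
    for k,p,z in l: print(k,ray("wrist",p,z,s)[:,:2].tolist())
show("pics/w1.npz",[("nose",[(295,73),(340,73)],.009),("bar90",[(307,95),(328,95)],.008),("bar180",[(306.5,180),(328,180)],.008),("griptop",[(319,215),(319,283)],.064),("gripsides",[(310,250),(328,250)],.064),("bed",[(215,65),(208,207)],.014)])
show("pics/w2.npz",[("bedend",[(264,262),(391,262)],.014),("roof",[(243,107),(416,107)],.115),("tray",[(305,172),(359,172),(357,243),(304,241)],.044),("bar",[(258,94),(281,93)],.1385),("nose",[(377,320),(388,353)],.009)])
# black grip mask in w1
im=cv2.imread("pics/w1.png");m=(im.max(2)<45).astype(np.uint8);m[:185]=0;m[290:]=0;m[:,:300]=0;m[:,340:]=0
print(cv2.minAreaRect(cv2.findNonZero(m)))
```

```text
nose [[0.6127384922675202, -0.144523256873041], [0.6138379137338472, -0.1871991589363582]]
bar90 [[0.592847590260717, -0.15627651618332625], [0.5933667071120713, -0.17644283900473565]]
bar180 [[0.5107383880365239, -0.15733386660789903], [0.5112922416303101, -0.17894600178163497]]
griptop [[0.48750384059335, -0.1705126961373625], [0.42254369816839676, -0.17216849100392848]]
gripsides [[0.4546228749229087, -0.1631328733403333], [0.45504217388666124, -0.17955920304749748]]
bed [[0.6182887517201417, -0.06952166506458068], [0.4819435843087321, -0.0581064473636404]]
bedend [[0.48150926509745745, -0.0565544173172054], [0.6203048308914402, -0.0689497060081711]]
roof [[0.4977141765254636, 0.10312059217625061], [0.6305047000499328, 0.09148437274855387]]
tray [[0.5372539087389412, 0.04064713734149244], [0.5890606173012224, 0.03607877571030825], [0.5824626142218223, -0.034892206134250855], [0.5295009173477062, -0.02806750651900594]]
bar [[0.513548463446131, 0.10993604161547706], [0.529926742969305, 0.10905106213736994]]
nose [[0.6020409294599793, -0.14035723419616006], [0.6131245588578549, -0.18519811209315004]]
((318.0, 237.5), (91.0, 18.0), 90.0)
```

```bash
cat >> h.py <<'E'
YAW=-.086; O=np.array([.5645,.0968]); ex=np.array([np.cos(YAW),np.sin(YAW)]); ey=np.array([-ex[1],ex[0]])
def B(x,y,z): return np.r_[O+x*ex+y*ey,z]
G=np.array([.450,-.170]); GY=.023
E
python3 - <<'E'
from h import *
np.set_printoptions(precision=4,suppress=True)
R=down(GY-np.pi/2)
movep([*G,.14],R); move_l([*G,.052],feed=.12); command_gripper(0.0,70)
s=sense();print(s["finger_gap"],s["gripper_force"],s["position"],s["wrist_force"])
move_l([*G,.13]);
s=sense();print(s["finger_gap"],s["wrist_force"],s["ft_torque"])
movep(B(0,-.34,.13),down(YAW)); move_l(B(0,-.34,.0690),feed=.12)
s=sense();print(s["time_s"],s["position"],s["joint_pos"])
for n in ["side","top","wrist"]:
    im,d=camera(n);cv2.imwrite(f"pics/{n}3.png",im[:,:,::-1])
a=cv2.imread("pics/top3.png")[195:320,200:440];b=cv2.imread("pics/side3.png")[180:330,250:490]
cv2.imwrite("pics/c3.png",np.vstack([cv2.resize(a,(600,312)),cv2.resize(b,(460,288))[:, :].copy() if 0 else cv2.copyMakeBorder(cv2.resize(b,(460,287)),0,0,0,140,0)]))
E
```

```text
0.013022709787252165 68.55230335146189 [ 0.4501 -0.1705  0.0524] [-0.867  -1.3736  4.9749]
0.01252294128352971 [-0.1831  0.5061 -2.0706] [-0.0635  0.0362  0.0084]
8.225 [ 0.5358 -0.2419  0.0694] [ 0.6983  0.5441 -0.4628  1.8627  0.3251  0.8087 -0.0194]
```

View pics/c3.png

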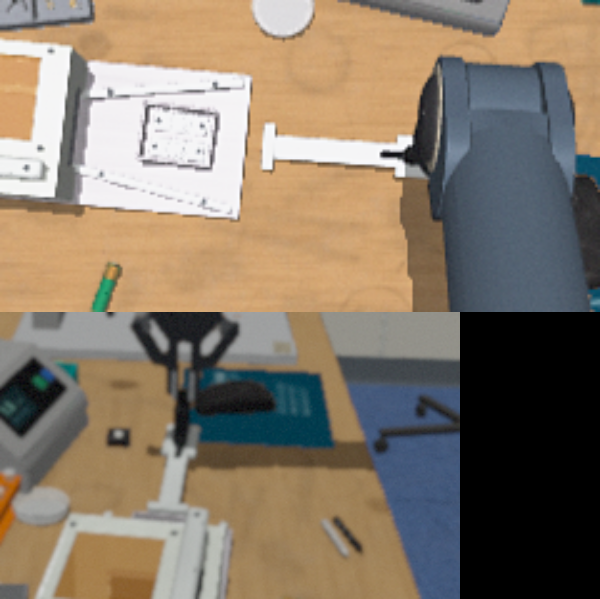

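View pics/wrist3.png

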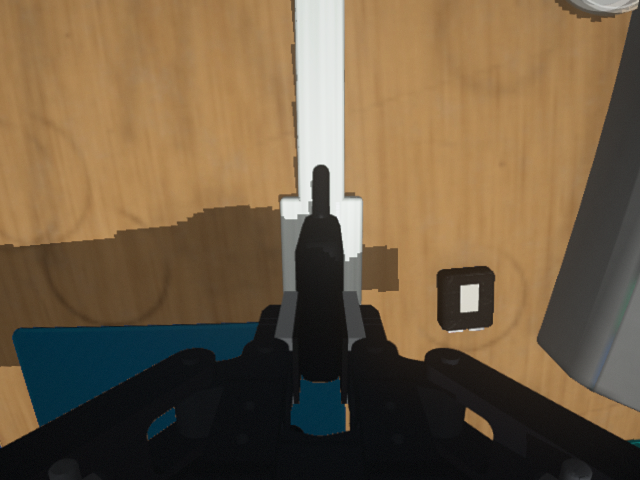

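Held well: the wrist view shows the grip squarely between the pads, bar straight ahead. The top crop shows the nose front at (263,124–170), in line with the tray. Before pushing I check the bar's height and pitch from depth.

Run:
```python
from h import *
np.set_printoptions(precision=4,suppress=True)
s=sense()
p=camera_params("wrist");T=np.eye(4);T[:3,:3]=s["tcp_rot"];T[:3,3]=s["position"];T=T@p["tool_from_camera"]
im,d=camera("wrist")
for uv in [(320,10),(320,60),(320,110),(320,150),(290,215),(355,215),(200,100)]:
    z=np.median(d[uv[1]-2:uv[1]+3,uv[0]-2:uv[0]+3]);q=cv2.undistortPoints(np.array([[uv]],float),p["K"],p["dist"]).ravel()
    print(uv,(T@np.r_[q*z,z,1])[:3])
n=ray("top",np.array([(263,124),(263,170)])/2.5+[200,195]-.3,.022);print([((a[:2]-O)@ex,(a[:2]-O)@ey) for a in n])
```

```text
(320, 10) [ 0.5458 -0.1255  0.0225]
(320, 60) [ 0.544  -0.1466  0.0235]
(320, 110) [ 0.5421 -0.1681  0.0234]
(320, 150) [ 0.5406 -0.186   0.0241]
(290, 215) [ 0.5236 -0.2154  0.0243]
(355, 215) [ 0.5547 -0.218   0.0248]
(200, 100) [ 0.4817 -0.1569 -0.0007]
[(np.float64(0.022691063031146312), np.float64(-0.17578862766344622)), (np.float64(-0.021500824012082573), np.float64(-0.17948333249544407))]
```

Run:
```python
from h import *
np.set_printoptions(precision=4,suppress=True)
move_l(B(0,-.34,.072),feed=.05)
print(move_l(B(0,-.205,.072),feed=.06,until_force=12)); s=sense();print(s["wrist_force"])
print(move_l(B(0,-.125,.072),feed=.06,until_force=12)); s=sense();print(s["wrist_force"],s["position"])
r=move_l(B(0,-.098,.072),feed=.02,until_force=7); sleep(.3)
s=sense();print(r,s["time_s"],s["wrist_force"],(s["position"][:2]-O)@ey,(s["position"][:2]-O)@ex,s["finger_gap"])
im,d=camera("top");a=im[195:320,130:370,::-1];cv2.imwrite("pics/top4.png",cv2.resize(a,None,fx=3.3,fy=3.3,interpolation=cv2.INTER_CUBIC))
```

```text
False
[ 0.2463 -1.3888 -0.5509]
False
[-1.283   0.4133 -2.3111] [ 0.5537 -0.0277  0.0719]
True 13.65 [-0.2012 -0.73   -2.1118] -0.11323444139786722 -0.0012821019193775588 0.012751547221360106
```

View pics/top4.png

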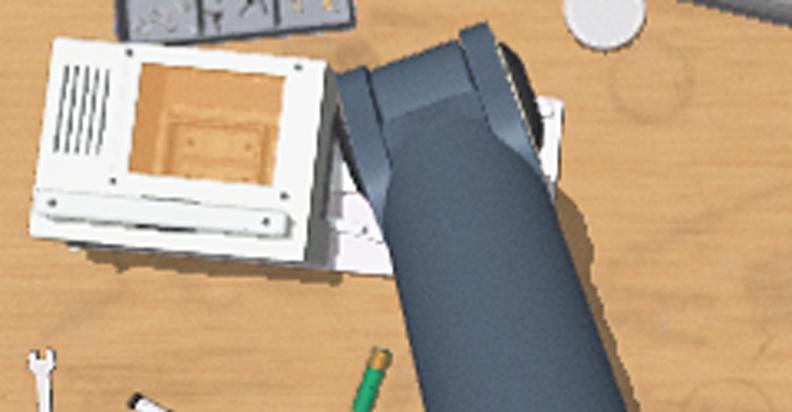

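Through the amber window the tray now shows at crop (165–275,108–180), with its front edge near x=165. A second gentle push will confirm it's on the stop.

Run:
```python
from h import *
np.set_printoptions(precision=4,suppress=True)
n=ray("top",np.array([(168,122),(163,178)])/3.3+[130,195]-.35,.044);print([((a[:2]-O)@ex,(a[:2]-O)@ey) for a in n])
for F in (8,14):
    r=move_l(B(0,-.098,.072),feed=.015,until_force=F)
    s=sense();print(r,s["time_s"],s["wrist_force"],(s["position"][:2]-O)@ey,(s["position"][:2]-O)@ex)
```

```text
[(np.float64(0.026575290560394715), np.float64(0.11887922382091262)), (np.float64(-0.013707489796466358), np.float64(0.11790394231649048))]
True 14.2 [-0.9082  0.0135 -2.0207] -0.1118848481113047 -0.00145510249650474
True 14.7667 [-1.053   0.0317 -0.1621] -0.11192026240670765 -0.0019802950494531763
```

Run:
```python
from h import *
np.set_printoptions(precision=4,suppress=True)
move_l(B(0,-.13,.072),feed=.05); move_l(B(0,-.34,.072),feed=.12)
move_l(B(0,-.34,.13)); 
R=down(GY-np.pi/2)
movep([*G,.12],R)
im,d=camera("top");a=im[195:320,130:370,::-1];cv2.imwrite("pics/top5.png",cv2.resize(a,None,fx=3.3,fy=3.3,interpolation=cv2.INTER_CUBIC))
move_l([*G,.056],feed=.08); r=move_l([*G,.0515],feed=.01,until_force=3)
s=sense();print(r,s["time_s"],s["position"],s["wrist_force"])
```

```text
True 20.35 [ 0.4502 -0.1704  0.0525] [ 0.2037 -0.718   3.3435]
```

View pics/top5.png

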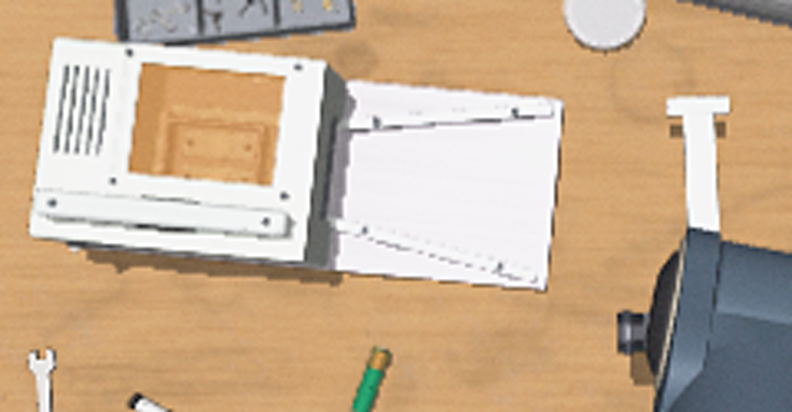

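Run:
```python
from h import *
np.set_printoptions(precision=4,suppress=True)
command_gripper(.06,20); command_gripper(.085)
move_l([*G,.2],feed=.25)
movep(B(0,.07,.30),down(YAW)); sleep(.2)
s=sense();im,d=camera("wrist");cv2.imwrite("pics/w6.png",im[:,:,::-1]);np.savez("pics/w6.npz",position=s["position"],tcp_rot=s["tcp_rot"])
im2,d=camera("side");c=im2[180:430,230:430,::-1]
a=im[0:300,180:500,::-1]
cv2.imwrite("pics/c6.png",np.hstack([cv2.resize(a,(533,500)),cv2.resize(c,(260,500))]))
print(s["time_s"])
```

```text
23.5667
```

View pics/c6.png

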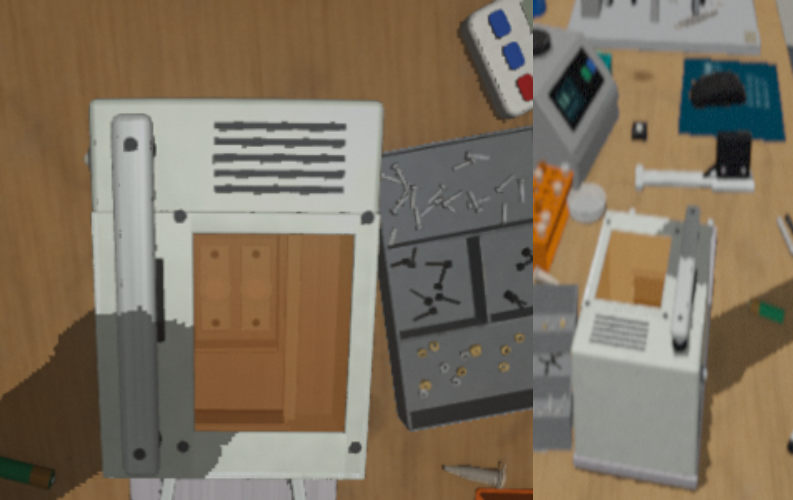

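The stick lies on the bench with the gripper clear. In the left crop the tray's rear rim is at about (240,349) through the window, and the start bar runs from (132,115) to (138,476), up.

Run:
```python
from h import *
s=np.load("pics/w6.npz")
f=lambda l,z:[(round(float((a[:2]-O)@ex),4),round(float((a[:2]-O)@ey),4)) for a in ray("wrist",np.array(l)/[533/320,500/300]+[180,0]-.2,z,s)]
print("rear rim",f([(200,349),(240,349),(280,348)],.044)); print("roof",f([(92,102),(382,102),(362,478),(103,478)],.115)); print("bar",f([(132,115),(138,476),(119,300),(154,300)],.1385))
im=cv2.imread("pics/w6.png"); print([int(v) for v in im[185:225,318:328].mean((1,2))])
```

```text
rear rim [(-0.0198, 0.0533), (0.0038, 0.0532), (0.0275, 0.0538)]
roof [(-0.0638, 0.1825), (0.0674, 0.1822), (0.0662, 0.0001), (-0.0676, 0.0004)]
bar [(-0.0427, 0.1739), (-0.046, 0.0111), (-0.0512, 0.0955), (-0.0355, 0.0954)]
[96, 96, 96, 96, 96, 96, 96, 96, 95, 95, 95, 95, 96, 94, 93, 93, 92, 93, 88, 83, 81, 82, 82, 84, 93, 90, 89, 92, 92, 92, 92, 92, 92, 91, 91, 92, 92, 91, 91, 91]
```

Tray home (rear face y≈0.053, square) and the bar's middle is at box (-0.0445, 0.0925). Pressing the bar.

Run:
```python
from h import *
np.set_printoptions(precision=4,suppress=True)
P=lambda z:B(-.0445,.0925,z)
command_gripper(0,20); movep(P(.19),down(YAW)); sleep(.3)
f0=sense()["wrist_force"]
print(move_l(P(.150),feed=.02,until_force=8))
s=sense();print(s["position"],s["wrist_force"]-f0)
z=s["position"][2]
for i in range(3):
    sleep(.4); s=sense(); f=(s["wrist_force"]-f0)[2]; print(s["position"][2],f,s["time_s"])
    if f<6.5: z-=.0007; move_l(P(z),feed=.02)
sleep(.6); s=sense();print(s["position"][2],(s["wrist_force"]-f0),s["time_s"])
```

```text
False
[0.5281 0.1928 0.1501] [-0.6722 -0.7863  0.1242]
0.1499960351468333 -0.041751374580250716 27.8333
0.14938582728637578 0.7208973805953949 28.4833
0.14869258688648998 0.1266192760756735 29.1333
0.148002501843709 [-0.6712  0.1554 -0.0757] 29.9833
```

Run:
```python
from h import *
np.set_printoptions(precision=4,suppress=True)
s=sense();print(s["finger_gap"],s["gripper_force"],s["position"],s["tcp_rot"],s["wrist_force"])
p=camera_params("side");im,d=camera("side")
def proj(X): return cv2.projectPoints(np.array([X],float),cv2.Rodrigues(p["rotation"].T)[0],-p["rotation"].T@p["position"],p["K"],p["dist"])[0].ravel()
def world(u,v):
    q=cv2.undistortPoints(np.array([[(u,v)]],float),p["K"],p["dist"]).ravel();z=d[v,u];return p["position"]+p["rotation"]@np.r_[q*z,z]
u,v=proj(s["position"]-[0,0,.025]);print("tip px",u,v)
for dv in range(-30,16,3):
    w=world(int(u),int(v)+dv);print(int(v)+dv,w,((w[:2]-O)@ex).round(4),((w[:2]-O)@ey).round(4),im[int(v)+dv,int(u)])
```

```text
-0.00027930463478625163 0.0 [0.5281 0.1928 0.148 ] [[ 0.0859  0.9963  0.    ]
 [ 0.9963 -0.0859  0.    ]
 [ 0.      0.     -1.    ]] [ 0.0956  0.3091 -0.0407]
tip px 348.9678624014412 317.3379905385424
287 [0.5315 0.2064 0.1838] -0.0422 0.1063 [75 74 75]
290 [0.5314 0.2064 0.1789] -0.0424 0.1064 [72 72 75]
293 [0.5312 0.2034 0.1721] -0.0424 0.1034 [66 69 68]
296 [0.531  0.2058 0.1686] -0.0427 0.1058 [68 68 70]
299 [0.5308 0.2033 0.162 ] -0.0427 0.1033 [65 63 65]
302 [0.5302 0.1755 0.1387] -0.0409 0.0755 [104 106 107]
305 [0.5301 0.1824 0.1379] -0.0416 0.0823 [112 114 113]
308 [0.5301 0.1902 0.1378] -0.0423 0.0901 [114 115 114]
311 [0.53   0.1987 0.1382] -0.0431 0.0985 [115 118 115]
314 [0.53   0.2071 0.1387] -0.0438 0.1069 [116 118 116]
317 [0.5299 0.2122 0.137 ] -0.0444 0.112 [116 119 116]
320 [0.5299 0.2205 0.1376] -0.0451 0.1203 [189 192 190]
323 [0.5298 0.2275 0.1375] -0.0458 0.1273 [194 197 194]
326 [0.5297 0.2341 0.137 ] -0.0464 0.1338 [192 195 193]
329 [0.5297 0.2428 0.1382] -0.0472 0.1425 [191 194 192]
332 [0.5296 0.247  0.1362] -0.0476 0.1466 [169 172 169]
```

Depth shows the bar still up and the closed fingertips about 20 mm above it, so no contact yet. I'll keep descending under force guard.

Run:
```python
from h import *
np.set_printoptions(precision=4,suppress=True)
P=lambda z:B(-.0445,.0925,z)
f0=sense()["wrist_force"]
r=move_l(P(.120),feed=.015,until_force=8)
s=sense();print(r,s["position"],s["wrist_force"]-f0,s["ft_torque"],s["time_s"])
if r:
    z=s["position"][2]; sleep(.4); s=sense(); print(s["position"][2],s["wrist_force"]-f0,s["time_s"])
p=camera_params("side");im,d=camera("side")
for v in range(285,325,3):
    o=[]
    for u in range(336,366,3):
        q=cv2.undistortPoints(np.array([[(u,v)]],float),p["K"],p["dist"]).ravel();o.append((p["position"]+p["rotation"]@np.r_[q*d[v,u],d[v,u]])[2].round(3))
    print(v,o)
```

```text
True [0.5281 0.1928 0.1218] [-0.8895 -1.4138  6.4287] [-0.1161  0.2382  0.0071] 31.675
0.12166294324225618 [-0.9325 -1.6051  5.4855] 32.075
285 [np.float64(0.183), np.float64(0.185), np.float64(0.187), np.float64(0.185), np.float64(0.178), np.float64(0.188), np.float64(0.188), np.float64(0.554), np.float64(0.185), np.float64(0.185)]
288 [np.float64(0.177), np.float64(0.181), np.float64(0.182), np.float64(0.182), np.float64(0.171), np.float64(0.182), np.float64(0.182), np.float64(0.183), np.float64(0.181), np.float64(0.184)]
291 [np.float64(0.114), np.float64(0.177), np.float64(0.177), np.float64(0.177), np.float64(0.168), np.float64(0.178), np.float64(0.18), np.float64(0.178), np.float64(0.176), np.float64(0.176)]
294 [np.float64(0.115), np.float64(0.168), np.float64(0.171), np.float64(0.17), np.float64(0.169), np.float64(0.174), np.float64(0.173), np.float64(0.175), np.float64(0.115), np.float64(0.115)]
297 [np.float64(0.115), np.float64(0.164), np.float64(0.163), np.float64(0.166), np.float64(0.167), np.float64(0.167), np.float64(0.166), np.float64(0.166), np.float64(0.115), np.flo
[... 1063 characters left out ...]
), np.float64(0.136), np.float64(0.136), np.float64(0.118), np.float64(0.114), np.float64(0.113), np.float64(0.115)]
318 [np.float64(0.115), np.float64(0.114), np.float64(0.131), np.float64(0.133), np.float64(0.131), np.float64(0.132), np.float64(0.119), np.float64(0.114), np.float64(0.114), np.float64(0.113)]
321 [np.float64(0.113), np.float64(0.113), np.float64(0.13), np.float64(0.131), np.float64(0.131), np.float64(0.131), np.float64(0.119), np.float64(0.115), np.float64(0.114), np.float64(0.114)]
324 [np.float64(0.113), np.float64(0.114), np.float64(0.131), np.float64(0.131), np.float64(0.131), np.float64(0.129), np.float64(0.116), np.float64(0.113), np.float64(0.113), np.float64(0.107)]
```

The bar's top reads about 0.131–0.132, so it's at the bottom. I'll hold it there with slightly more force, check the tilt, then release.

Run:
```python
from h import *
np.set_printoptions(precision=4,suppress=True)
P=lambda z:B(-.0445,.0925,z)
p=camera_params("side")
def bar():
    im,d=camera("side"); o=[]
    for yb in (.02,.05,.12,.145,.165):
        X=B(-.0445,yb,.134); u,v=cv2.projectPoints(X[None],cv2.Rodrigues(p["rotation"].T)[0],-p["rotation"].T@p["position"],p["K"],p["dist"])[0].ravel().round().astype(int)
        q=cv2.undistortPoints(np.array([[(u,v)]],float),p["K"],p["dist"]).ravel();z=np.median(d[v-2:v+3,u-1:u+2]);o.append((yb,(p["position"]+p["rotation"]@np.r_[q*z,z])[2].round(4)))
    print(o)
s=sense();z=s["position"][2]
move_l(P(z-.001),feed=.01); sleep(1.0); s=sense();print(s["position"],s["wrist_force"],s["ft_torque"],s["time_s"]); bar()
move_l(P(.14),feed=.03); move_l(P(.25),feed=.15); sleep(.5); bar()
# stick / tray check
s=sense();print(s["wrist_force"],s["time_s"])
```

```text
[0.5282 0.1928 0.1216] [-1.6797 -1.4483  9.4006] [-0.322   0.5575  0.0302] 33.375
[(0.02, np.float64(0.1867)), (0.05, np.float64(0.1687)), (0.12, np.float64(0.1319)), (0.145, np.float64(0.1314)), (0.165, np.float64(0.1307))]
[(0.02, np.float64(0.1376)), (0.05, np.float64(0.1378)), (0.12, np.float64(0.1377)), (0.145, np.float64(0.137)), (0.165, np.float64(0.1375))]
[-0.1356  0.4113  0.0297] 35.65
```

The bar went down and came up. The tilt reading was noisy, about −0.01, so with time to spare I'll press again and measure it properly against the unpressed baseline.

Run:
```python
from h import *
np.set_printoptions(precision=4,suppress=True)
p=camera_params("side"); ys=np.linspace(.118,.168,26)
def bar(h):
    ds=np.median([camera("side")[1] for _ in range(5)],0); o=[]
    for yb in ys:
        r=[]
        for xb in (-.047,-.0445,-.042):
            X=B(xb,yb,h); u,v=cv2.projectPoints(X[None],cv2.Rodrigues(p["rotation"].T)[0],-p["rotation"].T@p["position"],p["K"],p["dist"])[0].ravel().round().astype(int)
            q=cv2.undistortPoints(np.array([[(u,v)]],float),p["K"],p["dist"]).ravel();z=ds[v,u];r.append((p["position"]+p["rotation"]@np.r_[q*z,z])[2])
        o.append(np.median(r))
    return np.array(o)
b0=bar(.138)
for dy in (0,-.008):
    P=lambda z:B(-.0445,.0925+dy,z)
    move_l(P(.14),feed=.12); sleep(.2); f0=sense()["wrist_force"]
    r=move_l(P(.118),feed=.015,until_force=7); z=sense()["position"][2]
    move_l(P(z-.0005),feed=.01); sleep(.8); s=sense()
    k=np.polyfit(ys-.0925,bar(.132)-b0,1); print(dy,r,s["position"][2],(s["wrist_force"]-f0),"slope,mid",k,s["time_s"])
    move_l(P(.16),feed=.06)
    if abs(k[0])<.01 : break
sleep(.5); print(np.median(bar(.138)-b0),sense()["time_s"])
```

```text
0 True 0.12169940628410576 [-2.6479 -1.3334  6.9329] slope,mid [ 0.0023 -0.0062] 39.3583
0.00010913562786285524 41.1583
```

Run:
```python
from h import *
move_l(B(-.0445,.0925,.26),feed=.15); sleep(.5); print(finish_job())
```

```text
the job is handed in; nothing more can be done
None
```

The job is handed in with no verdict returned: the tray measured home and square, the stick lies on the bench clear of the box, and the start bar was pressed evenly to the bottom (twice, the second to check tilt, about 0.002 rad) and is up again; I did not see the flap directly, so its hanging shut is assumed.

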